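Set the belt sander's idler roller back on its catch

TASK

A new belt is to go on the bench belt sander, so set its sprung idler roller back on the catch: push the roller in towards the machine, well past the point where the catch drops, then let it come back out until the catch holds it part-way, and leave it there. Push with the fingers, without taking the roller between them, and leave the things lying around the sander where they are.

Things in the scene. Friction and masses are not known exactly. Their poses are not given: they have to be found in the camera images.
- sander: grey bench belt sander, belt off, bolted down, base 330 x 200 mm. Origin on the table under mid-width of the rollers, mid-length of the base. x axis: level, from the idler end to the drive end; y: from the open side to the spine side; z up. Drive drum (black, x = +100 mm) is fixed. Nothing within 150 mm of the idler is above 140 mm; before the idler the machine is under 25 mm high.
- tension_slide (a joint): inward travel (m) of the bar carrying the idler roller: 0 fully out at the start, held by a spring (8 N, 14 N at full travel); hard stop 0.032. From 0.004 to 0.018 a pin on the bar pushes aside a sprung hook (2 to 5 N more), which drops behind it at about 0.018. Let go from 0.022 or more it comes back and the hook holds it at 0.0175 to 0.018; let go before the drop, it returns to 0.
- roller_axis (a point): centre of the idler roller: aluminium, 48 mm diameter, 100 mm long, turns freely, axis level, 110 mm above the table, at sander x = -135 mm when fully out. Moves with the slide. Its x axis is level, the way the roller is pushed in; y along the axle to the spine side; z up. Open end at y = -50 mm; axle, slide bar and black tracking knob at y = +54 to +102 mm.
- roller_nose (a point): middle of the idler roller's outer face, the line farthest from the drive drum: 24 mm from the axis in -x, 110 mm above the table. The place to push. Moves with the slide; axes as roller_axis.
- hammer: loose hammer 290 mm long lying on the table beyond the drive end of the sander, to be left alone; origin under its middle
- pine_strip: loose piece of pine, 45 x 160 x 32 mm, to be left alone; origin at the centre of its underside
- cork_block: loose cork sanding block, 65 x 110 x 30 mm, to be left alone; origin at the centre of its underside
- nail_tub: loose round clear tub of nails with lid, 102 mm in diameter, 50 mm high, to be left alone; origin at the centre of its underside

How it is judged:
On the way, in this order (a step that is already met when the one before it is completed fails the run):
1. the roller is pushed in past its catch (value of joint tension_slide above 0.0185 m and contact force between the fingers and tension_slide above 1 N), for 0.05 s.
2. the roller is let go and the catch holds it part-way (value of joint tension_slide between 0.0155 and 0.0195 m and velocity of joint tension_slide between -0.005 and 0.005 m/s and contact force between the arm and tension_slide below 0.1 N), for 0.3 s.
At the end, for the whole second after the job is handed in: the idler roller's slide rests on its catch at 18 mm of travel (15.5 to 19.5 mm), still and let go, and the hammer, pine strip, cork block and nail tub are within 20 mm of where they lay (value of joint tension_slide between 0.0155 and 0.0195 m and velocity of joint tension_slide between -0.005 and 0.005 m/s and distance of each of hammer, pine_strip, cork_block, nail_tub from where it was at the start of the episode below 0.02 m); the robot touches nothing.
It fails at once if the roller is taken between the fingers (x of the grasp point in the frame of roller_axis between -0.015 and 0.015 m and z of the grasp point in the frame of roller_axis between -0.03 and 0.015 m and y of the grasp point in the frame of roller_axis between -0.055 and 0.055 m).
It fails at once if a thing lying around the sander is pushed or lifted from its place (distance of any of hammer, pine_strip, cork_block, nail_tub from where it was at the start of the episode above 0.02 m).
It also fails if it takes over 29 s, if anything falls off the work surface, if the arm or the gripper's body presses on something with over 40 N, if the wrist force passes 120 N, or if a joint passes its speed limit or range.

ROBOT

A 7-joint arm with a two-finger parallel gripper is mounted at the origin on the work surface. World frame = base frame: x ahead of the robot, y to its left, z up, the work surface at z = 0. Lengths are in m, angles in rad, forces in N, time in s.
With the tool pointing down it reaches from about 0.4 to 0.85 m from the base axis. Payload 10.4 kg.
Tool frame: the origin (TCP) lies at the very end of the fingers, on their centre line; the grasp point (between the pads) lies 19 mm behind it; z points along the fingers, y is the direction in which the jaws open and shut (so a half turn about z gives the same grasp; the last joint's range is limited). The gripper opens to 87 mm and grips with 3 to 60 N. Pads are 19 mm wide; open, the fingers measure 117 mm over their backs; the gripper's body (75 mm by 190 mm) begins 51 mm behind the grasp point.
Start: joints at [1.261, 0.332, -0.065, 1.46, 0.022, 1.35, -0.088], TCP at [0.177, -0.599, 0.223] pointing down, gripper open.
Joint ranges: [-2.6, 2.6], [-0.5, 2.12], [-1.47, 1.34], [0.16, 2.42], [-1.27, 4.41], [0.06, 2.06], [-2.6, 2.6]. Speed limits (rad/s): [2.22, 2.22, 2.79, 2.79, 3.14, 3.14, 3.14].

INTERFACE

Orientations are given as a unit quaternion [x, y, z, w].
In Python, from rig import env gives the robot as it stands. The module is installed in compiled form; this text tells all that it offers.
- The arm moves only by the shell command python3 -m inch 'ROWS' [FORCE]. ROWS is JSON, a list of rows, each a list of 3 entries, a list of its own where there are three numbers: the opening, from 0 (shut) to 1 (fully open), then the shift along the tool's x, y, z normalised to -1 to 1, where 1 is 0.3 m, then the turn about the tool's z normalised to -1 to 1, where 1 is pi rad. A call has exactly 10 rows; each row is the pose to reach, as a shift and turn from the pose commanded when the call began, along the tool's axes at that moment, turning the shorter way round; what a row does not reach only later rows make up. A row lasts 1/12 s, in which the tool goes at most 41.7 mm and 7.16 degrees, less where a joint would pass 70% of its speed; a pose out of reach is approached as far as the arm can. A call with a number of a shift or a turn outside -1 to 1 is refused whole. A call with a gripper value outside its range is refused whole. The fingers move at their own pace and stop on an object; FORCE is the grip in N (left out, the last holds). Time passes only in rows, so rows that repeat a pose let the fingers close, or fill a call up. It gives the time, the measured TCP pose, the force and the opening at its end, in the units of the state.
- env.sense(): the state, without advancing time (a new reading comes with each control period).
- env.get_image(name): name is "scene" or "top" or "wrist"; returns a dict with "pixels" (480x640x3 uint8, red, green, blue), "depth" (480x640 float32, m along the optical axis (not along the pixel's ray), 0 where there is no reading), "camera_matrix" (3x3 intrinsics, pixels), "k1" (the pictures are not rectified: a ray, as slopes to the right and down, at radius r is drawn at 1 + k1 r^2 times it, then the intrinsics apply), "R" (3x3) and "t" (3): a world point X has camera coordinates R X + t. Camera axes: x right, y down, z forward; pixel columns grow to the right and rows downward; lengths in m; the calibration is good to about 2 mm. A picture is of the moment at which its call begins.
- env.finish_job(): hands the job in, once; it reports no verdict.
The state is a dict: "time_s": time; "q": joint angles; "qvel": joint speeds; "joint_efforts": joint torques, N m; "tool_pos": TCP position; "ee_rot": TCP orientation; "wrist_force": force on the tool from outside, world axes, zero at the start; "ft_torque": the same for the moment, N m; "gripper_width": opening from 0.0 (shut) to 1.0 (fully open).
Only numpy, scipy, OpenCV 4.12 (cv2) and the standard library are available. Lean on these libraries where they do the work, as an engineer would, in place of code of your own. Each camera call takes 0.05 s, during which the arm holds its last target.

## Working session

There is one attempt and no reset: what is moved stays moved. The work goes in short steps, Python scripts to look and compute and a shell command to move; the robot and the scene stay as the last step left them, time stands still between calls to the robot, and variables do not carry over. Pictures are saved under pics/ and viewed, and the job is handed in when it is done.

```bash
mkdir -p pics
cat > h.py <<'E'
import numpy as np, cv2
from rig import env
def snap(n,f):
    d=env.get_image(n); cv2.imwrite(f'pics/{f}.png',d['pixels'][:,:,::-1]); np.savez(f'pics/{f}.npz',**{k:np.array(v) for k,v in d.items()}); return d
def load(f): return dict(np.load(f'pics/{f}.npz'))
def ray(d,u,v):
    K=d['camera_matrix'];p=np.array([(u-K[0,2])/K[0,0],(v-K[1,2])/K[1,1]]);q=p.copy()
    for _ in range(20): q=p/(1+d['k1']*(q@q))
    return np.array([*q,1.])
def pt(d,u,v,z=None):
    r=ray(d,u,v);R=d['R'];t=d['t']
    if z is None:
        dep=float(np.median(d['depth'][int(v)-1:int(v)+2,int(u)-1:int(u)+2])); return R.T@(r*dep-t)
    o=-R.T@t; w=R.T@r; return o+w*(z-o[2])/w[2]
def proj(d,X):
    c=d['R']@np.array(X)+d['t']; s=c[:2]/c[2]; s=s*(1+d['k1']*(s@s)); K=d['camera_matrix']; return K[0,0]*s[0]+K[0,2],K[1,1]*s[1]+K[1,2]
E
python3 - <<'E'
from h import *
print(env.sense())
for n in('scene','top','wrist'):
    d=snap(n,n+'0'); print(n,-d['R'].T@d['t'])
E
```

```text
{'time_s': 0.0, 'q': array([ 1.26140887,  0.33288064, -0.06470314,  1.46091201,  0.02160889,
        1.3499062 , -0.08847877]), 'qvel': array([-4.30451165e-04, -3.78840612e-04, -1.54756185e-03,  6.59542986e-04,
       -3.46556231e-04,  4.80767743e-04,  6.00906977e-05]), 'joint_efforts': array([ 9.14826232e-04, -6.23252177e+01,  2.52258056e-02, -3.89900029e+01,
       -6.11261185e-02,  3.97219404e-02,  8.93555216e-05]), 'tool_pos': array([ 0.17668218, -0.59911346,  0.22176247]), 'ee_rot': array([ 9.89733153e-01,  1.42925816e-01, -1.36361825e-04, -6.91858965e-04]), 'wrist_force': array([-0.51408096, -0.21240538, -0.67009996]), 'ft_torque': array([0.00769066, 0.01753018, 0.02003268]), 'gripper_width': 0.9982817471255672}
scene [1.53703746 0.07189023 0.6693424 ]
top [0.31976381 0.03436613 1.45927802]
wrist [ 0.24689661 -0.58003365  0.38509322]
```

View pics/scene0.png

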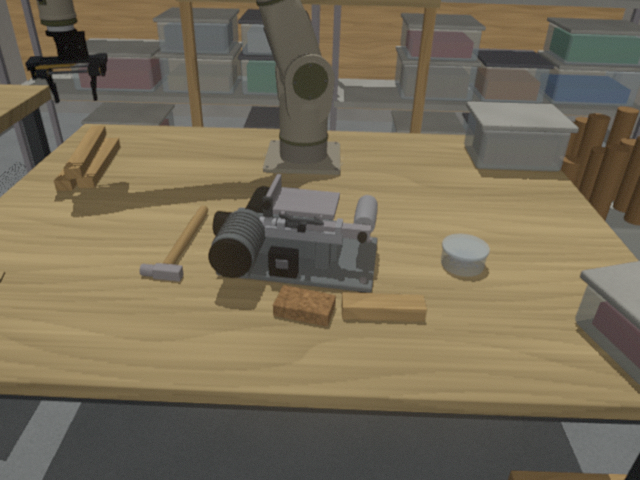

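View pics/top0.png

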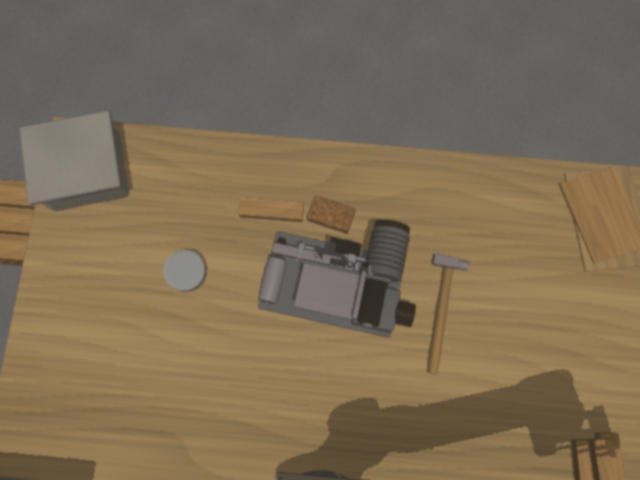

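View pics/wrist0.png

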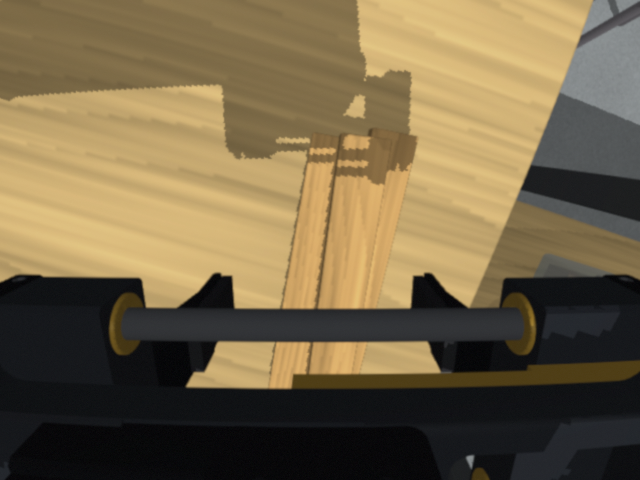

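The scene view shows the sander in the middle, with the idler roller at about (366,213), the tub at (465,250), and the pine and cork in front. In the top view the roller runs from (265,300) to (277,258), the tub is at (184,270), the pine at (271,209), the cork at (331,213) and the hammer at (443,310). Next I'll enlarge both views.

Run:
```python
from h import *
a=cv2.imread('pics/top0.png')[220:350,220:430]; cv2.imwrite('pics/topc.png',cv2.resize(a,None,fx=3.8,fy=3.8,interpolation=cv2.INTER_CUBIC))
a=cv2.imread('pics/scene0.png')[170:300,200:400]; cv2.imwrite('pics/scenec.png',cv2.resize(a,None,fx=4,fy=4,interpolation=cv2.INTER_CUBIC))
d=load('top0')
for p in [(272,280),(268,295),(276,264),(184,270),(271,209),(331,213),(443,310),(262,308),(280,235),(389,334)]: print(p,pt(d,*p).round(4))
```

```text
(272, 280) [0.5409 0.1591 0.1333]
(268, 295) [0.5059 0.1643 0.1336]
(276, 264) [0.5791 0.1543 0.1303]
(184, 270) [0.5599 0.3815 0.0493]
(271, 209) [0.7369 0.1906 0.0322]
(331, 213) [0.7409 0.0399 0.0301]
(443, 310) [ 0.5236 -0.2517  0.0243]
(262, 308) [0.4892 0.1868 0.017 ]
(280, 235) [0.6758 0.1624 0.0175]
(389, 334) [ 0.4545 -0.1258  0.0176]
```

View pics/topc.png

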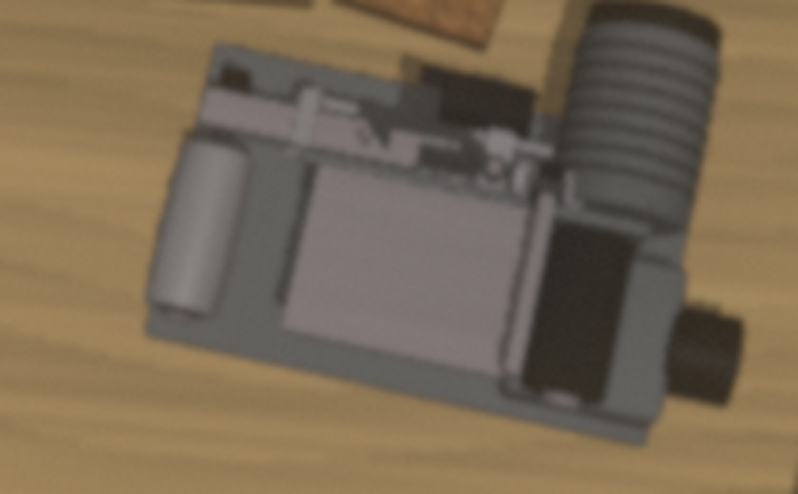

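View pics/scenec.png

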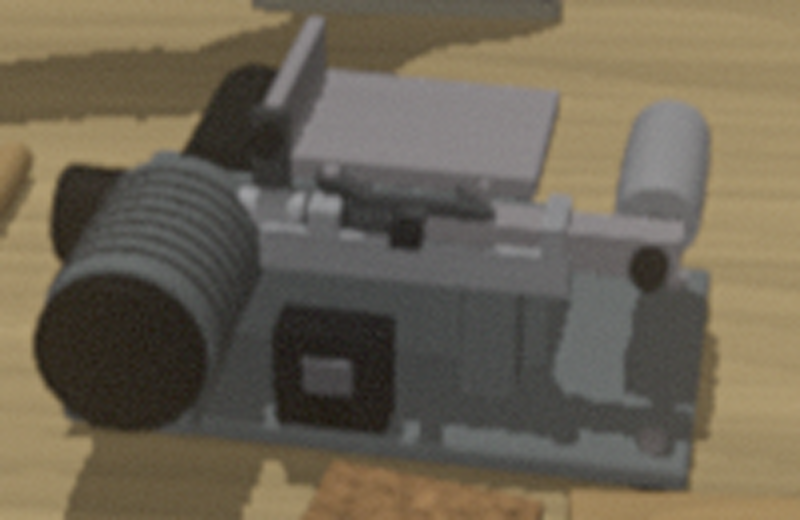

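Run:
```python
from h import *
from scipy.optimize import least_squares
d=load('top0')
A,B,C=[pt(d,220+u/3.8,220+v/3.8,.0175) for u,v in((148,333),(217,45),(645,443))]
print(A,B,C,np.linalg.norm(A-B),np.linalg.norm(A-C))
yb=(B-A)[:2];xb=(C-A)[:2];print('yaw',np.degrees(np.arctan2(xb[1],xb[0])),np.degrees(np.arctan2(yb[1],yb[0]))-90)
cl={}
for n in('top0','scene0'):
    d=load(n);P=[]
    for v in range(480):
        for u in range(640):
            if d['depth'][v,u]>0 and (150<u<420 if n!='x' else 1) and 150<v<350:
                x=d['R'].T@(ray(d,u,v)*d['depth'][v,u]-d['t'])
                if .49<x[0]<.60 and .11<x[1]<.20 and .095<x[2]<.15: P.append(x)
    cl[n]=np.array(P);print(n,len(P),cl[n].min(0),cl[n].max(0))
def res(p,Q):
    c=np.array([p[0],p[1],p[2]]);a=np.array([np.cos(p[3]),np.sin(p[3]),0]);w=Q-c;return np.linalg.norm(w-np.outer(w@a,a),axis=1)-.024
for n,Q in list(cl.items())+[('both',np.vstack(list(cl.values())))]:
    r=least_squares(lambda p:np.r_[res(p,Q),(p[0]-.54)*1e-3],[.54,.16,.11,-.2],loss='soft_l1',f_scale=.002)
    th=r.x[3];a=np.array([np.cos(th),np.sin(th),0]);s=(Q-r.x[:3])@a
    ok=abs(res(r.x,Q))<.004;s=np.percentile(s[ok],[1,50,99]);print(n,r.x,np.degrees(th),np.std(res(r.x,Q)),s,ok.mean(), r.x[:3]+a*(s[0]+s[2])/2)
```

```text
[0.48932892 0.19427619 0.0175    ] [0.68324208 0.17046825 0.0175    ] [ 0.4484649  -0.12802638  0.0175    ] 0.19536921770946317 0.32488277139352517
yaw -97.22584818604345 -96.99953286867198
top0 923 [0.49023149 0.11044873 0.10181068] [0.59983273 0.18865303 0.14073109]
scene0 623 [0.49110712 0.13395156 0.09810714] [0.59819169 0.18754959 0.13826323]
top0 [ 0.53577975  0.16222784  0.10861514 -0.12582642] -7.209322697044191 0.0035498508057245047 [-0.04179579  0.00700888  0.05605211] 0.8797399783315276 [0.54285155 0.1613333  0.10861514]
scene0 [ 0.53622873  0.16159205  0.11060251 -0.14974536] -8.579777173812605 0.003847145518044475 [-0.04090674  0.0177749   0.05796202] 0.8378812199036918 [0.54466094 0.16031984 0.11060251]
both [ 0.53150093  0.1626602   0.10944834 -0.1380831 ] -7.911578884397339 0.0037036460314575355 [-0.0373188   0.01561243  0.06211479] 0.8570504527813713 [0.54378091 0.16095368 0.10944834]
```

```bash
cat >> h.py <<'E'
from scipy.spatial.transform import Rotation as Ro
def plan(P,yaw=None):
    s=env.sense();R=Ro.from_quat(s['ee_rot']).as_matrix();v=R.T@(np.array(P)-s['tool_pos'])
    y0=np.degrees(np.arctan2(R[1,0],R[0,0]));print('t',round(s['time_s'],2),'tcp',s['tool_pos'].round(4),'yaw',y0.round(2),'F',s['wrist_force'].round(1),'g',round(s['gripper_width'],3),'tilt',R[2,2].round(5),'q',s['q'].round(2))
    print('shift/0.3',(v/.3).round(4),'turn',None if yaw is None else round(-((yaw-y0+180)%360-180)/180,4))
E
python3 -c "
from h import *
plan((.42,-.40,.34),40)"
```

```text
t 0.15 tcp [ 0.1767 -0.5992  0.222 ] yaw 16.43 F [0.5 0.3 0.5] g 1.002 tilt -1.0 q [ 1.26  0.33 -0.06  1.46  0.02  1.35 -0.09]
shift/0.3 [ 0.9656 -0.4079 -0.3931] turn -0.1309
```

```bash
python3 -m inch '[[0,[0.15,-0.06,-0.2],-0.02],[0,[0.3,-0.13,-0.39],-0.04],[0,[0.42,-0.17,-0.39],-0.06],[0,[0.53,-0.22,-0.39],-0.07],[0,[0.64,-0.27,-0.39],-0.09],[0,[0.75,-0.31,-0.39],-0.1],[0,[0.86,-0.36,-0.39],-0.12],[0,[0.96,-0.4,-0.39],-0.13],[0,[0.96,-0.4,-0.39],-0.13],[0,[0.96,-0.4,-0.39],-0.13]]' 20; python3 -c "
from h import *
plan((.52,-.10,.34),60)"
```

```text
time_s: 0.98
tool_pos: [0.4236, -0.3981, 0.3394]
ee_rot: [0.939, 0.345, 0.001, -0.001]
wrist_force: [-0.4, 0.5, 0.7]
gripper_width: 0.322
t 0.98 tcp [ 0.4236 -0.3981  0.3394] yaw 40.33 F [-0.4  0.5  0.7] g 0.322 tilt -1.0 q [ 0.93  0.22 -0.3   1.37  0.06  1.56 -0.24]
shift/0.3 [ 8.880e-01 -5.496e-01  5.000e-04] turn -0.1093
```

```bash
python3 -m inch '[[0,[0.1,-0.06,0],-0.02],[0,[0.2,-0.12,0],-0.03],[0,[0.3,-0.18,0],-0.04],[0,[0.4,-0.25,0],-0.05],[0,[0.5,-0.31,0],-0.07],[0,[0.6,-0.37,0],-0.08],[0,[0.7,-0.43,0],-0.09],[0,[0.8,-0.5,0],-0.1],[0,[0.88,-0.55,0],-0.11],[0,[0.88,-0.55,0],-0.11]]'; python3 -c "
from h import *
plan((.545,.17,.34),82.9)"
```

```text
time_s: 1.82
tool_pos: [0.5172, -0.1009, 0.3397]
ee_rot: [0.865, 0.501, 0.001, -0.001]
wrist_force: [-0.0, 0.4, 0.3]
gripper_width: 0.005
t 1.82 tcp [ 0.5172 -0.1009  0.3397] yaw 60.19 F [-0.   0.4  0.3] g 0.005 tilt -1.0 q [ 0.62  0.12 -0.56  1.49  0.06  1.55 -0.46]
shift/0.3 [ 8.296e-01 -3.685e-01  6.000e-04] turn -0.1262
```

```bash
python3 -m inch '[[0,[0.1,-0.04,0],-0.02],[0,[0.2,-0.09,0],-0.03],[0,[0.3,-0.13,0],-0.05],[0,[0.4,-0.18,0],-0.07],[0,[0.5,-0.22,0],-0.08],[0,[0.6,-0.27,0],-0.1],[0,[0.7,-0.31,0],-0.12],[0,[0.8,-0.36,0],-0.126],[0,[0.83,-0.37,0],-0.126],[0,[0.83,-0.37,0],-0.126]]'
python3 - <<'E'
from h import *
plan((.552,.26,.30),82.9)
snap('wrist','w1')
E
```

```text
time_s: 2.65
tool_pos: [0.5458, 0.1663, 0.339]
ee_rot: [0.752, 0.66, -0.0, -0.001]
wrist_force: [0.6, 0.1, -0.4]
gripper_width: 0.005
t 2.65 tcp [0.5458 0.1663 0.339 ] yaw 82.53 F [ 0.6  0.1 -0.4] g 0.005 tilt -1.0 q [ 0.26  0.26 -0.78  1.38  0.18  1.58 -0.64]
shift/0.3 [ 0.3122 -0.02    0.1304] turn -0.002
```

View pics/w1.png

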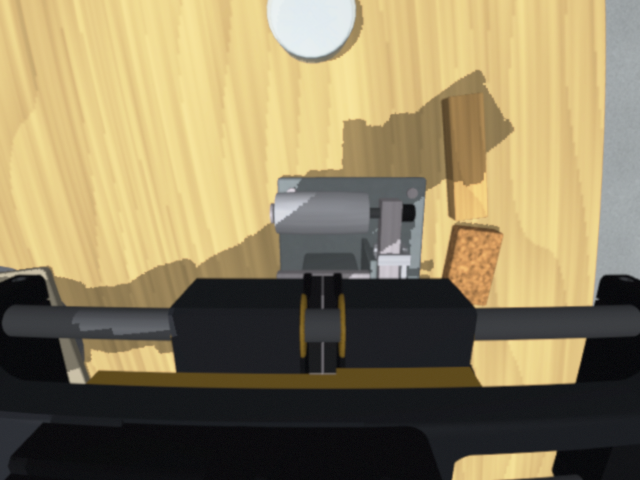

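The wrist view looks along the tool and is squared up with the sander. The roller spans u 273 to 369 and v 193 to 232, and the tub is at (311,15). I'll fit the roller from this view as well.

Run:
```python
from h import *
from scipy.optimize import least_squares
d=load('w1');P=[]
for v in range(188,240):
    for u in range(268,374):
        if d['depth'][v,u]>0:
            x=d['R'].T@(ray(d,u,v)*d['depth'][v,u]-d['t'])
            if .1<x[2]<.15:P.append(x)
Q=np.array(P);print(len(Q),Q.min(0),Q.max(0))
def res(p):
    a=np.array([np.cos(p[3]),np.sin(p[3]),0]);w=Q-np.r_[p[0],p[1],p[2]];return np.linalg.norm(w-np.outer(w@a,a),axis=1)-.024
r=least_squares(lambda p:np.r_[res(p),p[0]-.54],[.54,.16,.11,-.12],loss='soft_l1',f_scale=.002)
a=np.array([np.cos(r.x[3]),np.sin(r.x[3]),0]);s=np.percentile((Q-r.x[:3])@a,[1,99]);print(r.x,np.degrees(r.x[3]),s,r.x[:3]+a*s.mean())
t=load('top0')
for c in [(.542,.161,.11),(.5425,.185,.11)]: print(proj(d,c),proj(t,c))
# ends at axis height, from both views
print(pt(d,273,213,.11),pt(d,369,212,.11))
```

```text
4127 [0.48903263 0.13332856 0.10570575] [0.60200954 0.18866474 0.13691449]
[ 0.53999999  0.16070011  0.11045821 -0.12743871] -7.301700138840509 [-0.04822355  0.0572615 ] [0.54448232 0.16012578 0.11045821]
(np.float64(318.4473269983137), np.float64(212.42128734359733)) (np.float64(271.987383333405), np.float64(281.1885948819876))
(np.float64(315.9738687377207), np.float64(190.8688599033413)) (np.float64(261.66416624532644), np.float64(280.0395742880487))
[0.49203762 0.16693547 0.11      ] [0.59747941 0.1542346  0.11      ]
```

The three views agree: axis at (0.543, 0.161, 0.110), push direction -97.2°, nose at (0.546, 0.185, 0.110). I'll go outboard of it and then down.

```bash
python3 -m inch '[[0,[0.1,0,0],0],[0,[0.2,-0.01,0],0],[0,[0.27,-0.02,0.05],0],[0,[0.27,-0.02,0.15],0],[0,[0.27,-0.02,0.26],0],[0,[0.27,-0.02,0.38],0],[0,[0.27,-0.02,0.48],0],[0,[0.27,-0.02,0.58],0],[0,[0.27,-0.02,0.58],0],[0,[0.27,-0.02,0.58],0]]'
python3 - <<'E'
from h import *
plan((.5535,.245,.09),82.8)
snap('scene','s2')
a=cv2.imread('pics/s2.png')[100:300,220:520]; cv2.imwrite('pics/s2c.png',cv2.resize(a,None,fx=2.6,fy=2.6,interpolation=cv2.INTER_CUBIC))
E
```

```text
time_s: 3.53
tool_pos: [0.5513, 0.2424, 0.165]
ee_rot: [0.754, 0.657, -0.001, 0.0]
wrist_force: [0.3, -0.6, 1.3]
gripper_width: 0.006
t 3.53 tcp [0.5513 0.2424 0.165 ] yaw 82.16 F [ 0.3 -0.6  1.3] g 0.006 tilt -1.0 q [ 0.11  0.43 -0.78  1.57  0.31  1.28 -0.84]
shift/0.3 [0.01   0.0064 0.2498] turn -0.0036
```

View pics/s2c.png

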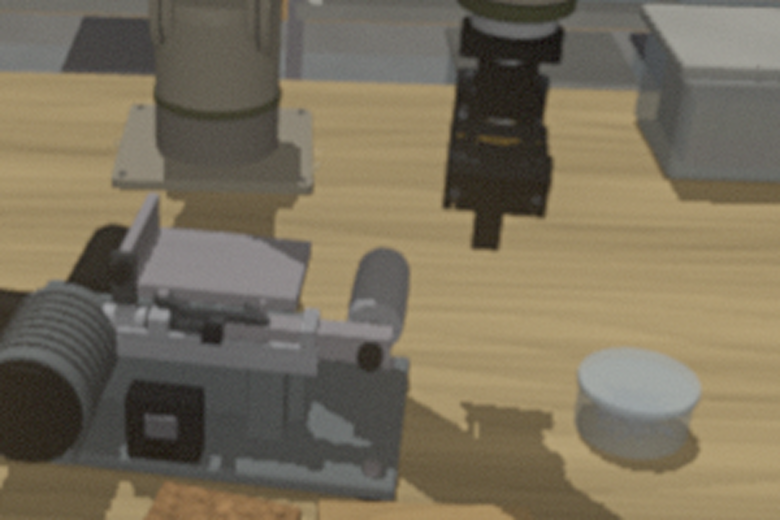

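The fingers are shut and pointing down, clear of the roller and the tub, between the two. Now down to nose level.

```bash
python3 -m inch '[[0,[0.01,0.006,0.05],-0.003],[0,[0.01,0.006,0.1],-0.003],[0,[0.01,0.006,0.15],-0.003],[0,[0.01,0.006,0.2],-0.003],[0,[0.01,0.006,0.25],-0.003],[0,[0.01,0.006,0.25],-0.003],[0,[0.01,0.006,0.25],-0.003],[0,[0.01,0.006,0.25],-0.003],[0,[0.01,0.006,0.25],-0.003],[0,[0.01,0.006,0.25],-0.003]]'
python3 - <<'E'
from h import *
plan((.5475,.200,.09),82.8)
E
```

```text
time_s: 4.42
tool_pos: [0.554, 0.2479, 0.0918]
ee_rot: [0.75, 0.662, 0.001, 0.0]
wrist_force: [0.7, 0.1, 0.8]
gripper_width: 0.002
t 4.42 tcp [0.554  0.2479 0.0918] yaw 82.84 F [0.7 0.1 0.8] g 0.002 tilt -1.0 q [ 0.09  0.51 -0.75  1.63  0.37  1.15 -0.88]
shift/0.3 [-0.1611 -0.0017  0.0059] turn 0.0002
```

```bash
python3 -m inch '[[0,[-0.04,0,0],0],[0,[-0.08,0,0],0],[0,[-0.12,0,0],0],[0,[-0.15,0,0],0],[0,[-0.16,0,0],0],[0,[-0.17,0,0],0],[0,[-0.18,0,0],0],[0,[-0.19,0,0],0],[0,[-0.2,0,0],0],[0,[-0.2,0,0],0]]'
python3 - <<'E'
from h import *
plan((.5475-.00125*2.3,.200-.00992*2.3,.09),82.8)
snap('wrist','w3'); snap('scene','s3')
a=cv2.imread('pics/s3.png')[130:300,250:450]; cv2.imwrite('pics/s3c.png',cv2.resize(a,None,fx=3.5,fy=3.5,interpolation=cv2.INTER_CUBIC))
E
```

```text
time_s: 5.25
tool_pos: [0.5469, 0.1918, 0.092]
ee_rot: [0.749, 0.663, 0.003, -0.001]
wrist_force: [4.3, 10.3, 1.3]
gripper_width: 0.005
t 5.25 tcp [0.5469 0.1918 0.092 ] yaw 82.99 F [ 4.3 10.3  1.3] g 0.005 tilt -0.99998 q [ 0.2   0.44 -0.76  1.71  0.33  1.12 -0.78]
shift/0.3 [-0.0492 -0.0016  0.0062] turn 0.0011
```

View pics/s3c.png

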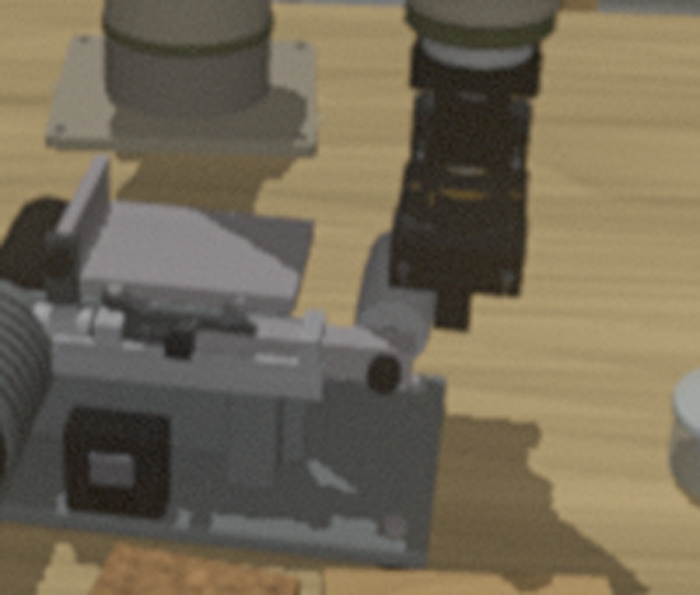

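View pics/w3.png

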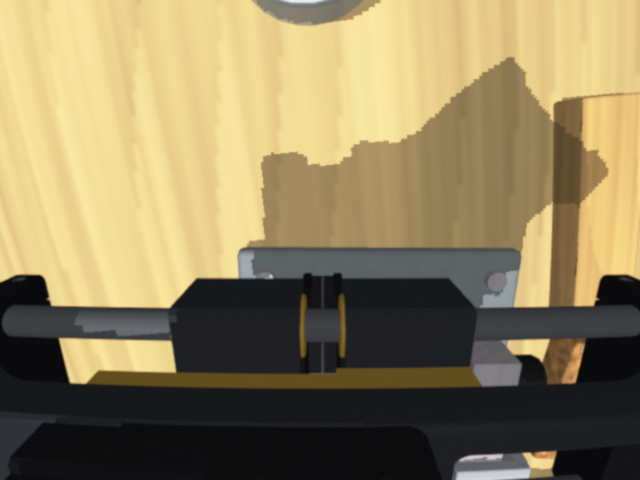

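The fingers are on the nose and the wrist reads about 11 N. Now the main push.

```bash
python3 -m inch '[[0,[-0.01,0,0],0],[0,[-0.02,0,0],0],[0,[-0.03,0,0],0],[0,[-0.04,0,0],0],[0,[-0.05,0,0],0],[0,[-0.06,0,0],0],[0,[-0.07,0,0],0],[0,[-0.077,0,0],0],[0,[-0.077,0,0],0],[0,[-0.077,0,0],0]]'
python3 - <<'E'
from h import *
plan((.5437,.1695,.09),82.8)
snap('scene','s4')
d=[cv2.imread(f'pics/{n}.png')[190:270,320:400] for n in('s2','s4')]; cv2.imwrite('pics/s4c.png',cv2.resize(np.hstack(d),None,fx=5,fy=5,interpolation=cv2.INTER_CUBIC))
E
```

```text
time_s: 6.18
tool_pos: [0.5441, 0.1698, 0.092]
ee_rot: [0.749, 0.663, 0.004, -0.001]
wrist_force: [5.7, 13.4, 0.1]
gripper_width: 0.004
t 6.18 tcp [0.5441 0.1698 0.092 ] yaw 83.04 F [ 5.7 13.4  0.1] g 0.004 tilt -0.99997 q [ 0.24  0.42 -0.76  1.73  0.32  1.11 -0.73]
shift/0.3 [-0.0012 -0.0012  0.0067] turn 0.0013
```

View pics/s4c.png

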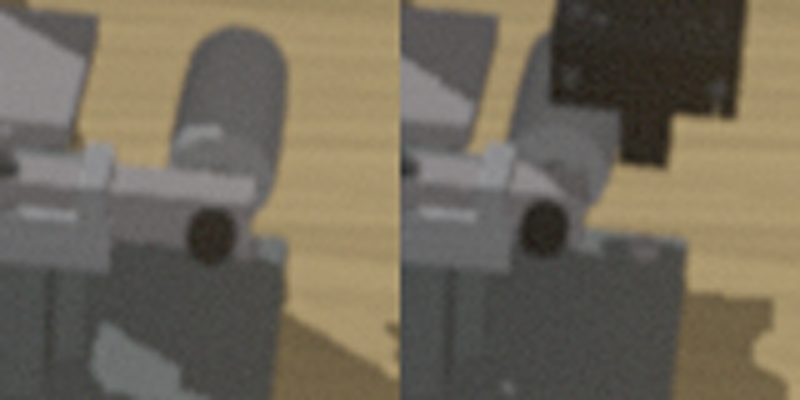

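Run:
```python
from h import *
a=load('s2');b=load('s4')
K1=(320+210/5,190+235/5);K2=(320+145/5,190+230/5)
x=np.array([-.125,-.992,0])
P=pt(a,*K1);print('knob',P,'-> travel if along x:')
for s in(.02,.024,.026,.028,.03): print(s,np.array(proj(b,P+x*s))-K1, np.array(K2)-K1)
print('depth',(pt(b,*K2)-P)@x)
```

```text
knob [0.64337772 0.14852385 0.11484425] -> travel if along x:
0.02 [-9.99821712 -0.98908498] [-13.  -1.]
0.024 [-11.99231009  -1.18633823] [-13.  -1.]
0.026 [-12.98866217  -1.28489433] [-13.  -1.]
0.028 [-13.9845512   -1.38340341] [-13.  -1.]
0.03 [-14.97997709  -1.48186547] [-13.  -1.]
depth 0.02595166585158124
```

The knob has moved 13 px, which is about 26 mm of travel and well past 22 mm. Now I'll let it back out gently and withdraw.

```bash
python3 -m inch '[[0,[0.01,0,0],0],[0,[0.02,0,0],0],[0,[0.03,0,0],0],[0,[0.04,0,0],0],[0,[0.06,0,0],0],[0,[0.09,0,0],0],[0,[0.12,0,0],0],[0,[0.16,0,0],0],[0,[0.2,0,0],0],[0,[0.2,0,0],0]]'
python3 - <<'E'
from h import *
plan((.5535,.245,.25),82.8)
snap('scene','s5')
d=[cv2.imread(f'pics/{n}.png')[190:270,320:400] for n in('s2','s5')]; cv2.imwrite('pics/s5c.png',cv2.resize(np.hstack(d),None,fx=5,fy=5,interpolation=cv2.INTER_CUBIC))
E
```

```text
time_s: 7.07
tool_pos: [0.5499, 0.2284, 0.0907]
ee_rot: [0.749, 0.663, 0.001, -0.001]
wrist_force: [-0.6, 0.3, -1.1]
gripper_width: 0.004
t 7.07 tcp [0.5499 0.2284 0.0907] yaw 83.05 F [-0.6  0.3 -1.1] g 0.004 tilt -1.0 q [ 0.13  0.48 -0.75  1.66  0.36  1.14 -0.84]
shift/0.3 [ 0.0573  0.005  -0.531 ] turn 0.0014
```

View pics/s5c.png

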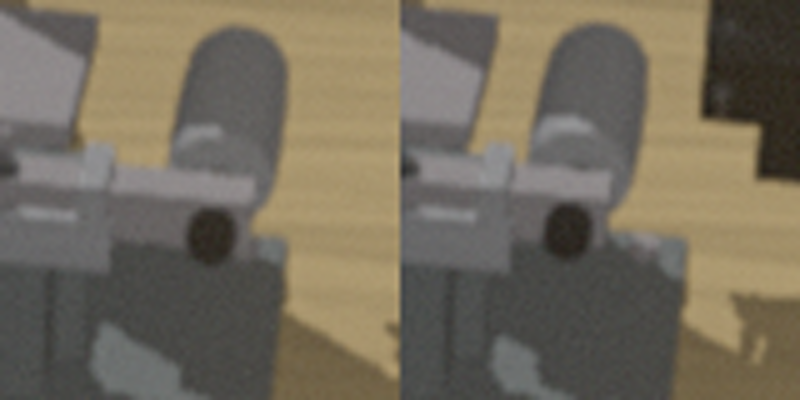

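The knob now sits 8.6 px from its start, about 17 mm, so the catch is holding it and the fingers are clear. I'll back off further and check again.

```bash
python3 -m inch '[[0,[0.04,0,0],0],[0,[0.06,0,-0.05],0],[0,[0.06,0,-0.12],0],[0,[0.06,0,-0.2],0],[0,[0.06,0,-0.3],0],[0,[0.06,0,-0.4],0],[0,[0.06,0,-0.5],0],[0,[0.06,0,-0.5],0],[0,[0.06,0,-0.5],0],[0,[0.06,0,-0.5],0]]'
python3 - <<'E'
from h import *
plan((.5535,.245,.25),82.8)
snap('scene','s6');snap('top','t6')
for n,m in(('top0','t6'),('s2','s6')):
    A,B=load(n),load(m)
    for nm,X,w in (('tub',(.56,.3815,.05),24),('pine',(.737,.19,.032),18),('cork',(.741,.04,.03),18),('hammer',(.60,-.26,.02),18),('knob',(.643,.1485,.115),6)):
        X=np.array(X)+(np.array([-.125,-.992,0])*.0 )
        u,v=map(int,proj(A,X))
        if not(w+12<u<628-w and w+12<v<468-w): continue
        T=A['pixels'][v-w:v+w,u-w:u+w];S=B['pixels'][v-w-12:v+w+12,u-w-12:u+w+12]
        r=cv2.matchTemplate(S,T,cv2.TM_CCOEFF_NORMED);_,s,_,l=cv2.minMaxLoc(r);print(m,nm,(u,v),'px shift',l[0]-12,l[1]-12,round(s,3))
d=[cv2.imread(f'pics/{n}.png')[190:270,320:400] for n in('s2','s6')]; cv2.imwrite('pics/s6c.png',cv2.resize(np.hstack(d),None,fx=5,fy=5,interpolation=cv2.INTER_CUBIC))
E
```

```text
time_s: 7.95
tool_pos: [0.5526, 0.2425, 0.2399]
ee_rot: [0.75, 0.662, -0.0, 0.0]
wrist_force: [-0.3, -0.7, 0.3]
gripper_width: 0.003
t 7.95 tcp [0.5526 0.2425 0.2399] yaw 82.83 F [-0.3 -0.7  0.3] g 0.003 tilt -1.0 q [ 0.13  0.38 -0.8   1.46  0.27  1.41 -0.8 ]
shift/0.3 [ 0.0088  0.0019 -0.0337] turn 0.0002
t6 tub (183, 269) px shift -7 4 0.618
t6 pine (271, 209) px shift 12 1 0.964
t6 cork (330, 212) px shift 0 0 0.995
t6 hammer (447, 279) px shift 0 0 0.998
t6 knob (281, 238) px shift 7 1 0.919
s6 tub (464, 245) px shift 0 0 0.997
s6 pine (382, 299) px shift -1 0 0.971
s6 cork (304, 299) px shift 0 0 0.989
s6 hammer (170, 257) px shift 0 0 0.996
s6 knob (361, 236) px shift -9 -1 0.978
```

View pics/s6c.png

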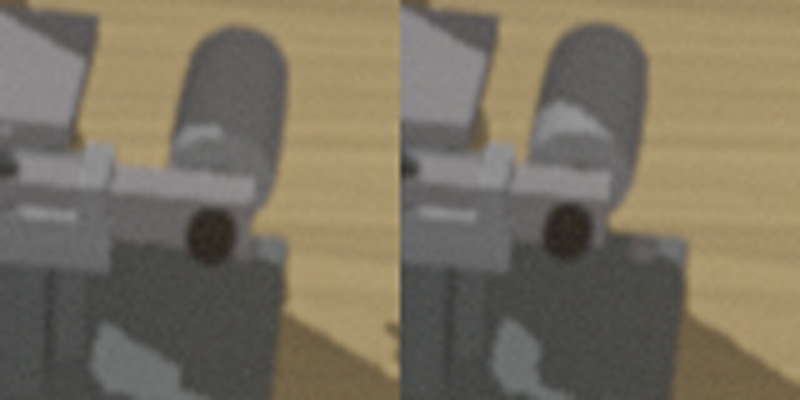

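View pics/t6.png

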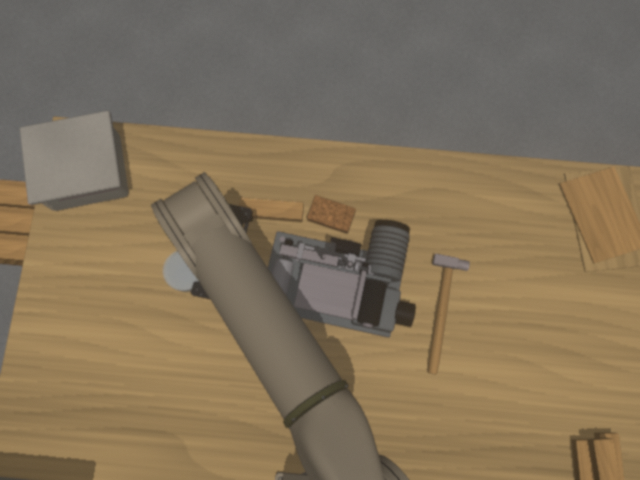

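The roller holds at about 17 to 18 mm. In the scene view the loose things haven't moved. The top-view mismatches on the tub and pine come from the arm covering them, and the pine's visible end is still at (303,210). Handing in.

```bash
python3 -c "
from rig import env
env.finish_job(); s=env.sense(); print(s['time_s'],s['wrist_force'])"
```

```text
the job is handed in; nothing more can be done
the job is handed in; nothing more can be done
```

The idler roller is back on its catch and the job is handed in, at about 8 s of the 29 s allowed. With the fingers shut, I pushed the roller's nose in to about 26 mm of travel, at about 14.6 N on the wrist. I then let it come back out slowly and drew the fingers well clear.

**Roller:** in the last scene pictures the tracking knob stayed about 17 to 18 mm in from its start, the same in two pictures 0.9 s apart. The wrist force was about zero. Travel was measured from the pictures, to about 1 mm at best.

**Loose things:** in the scene view the hammer, cork block and nail tub showed no shift, and the pine strip at most 1 pixel (about 2 mm).

**Check that disagreed:** matching in the top view failed for the tub (score 0.62) and gave a 12-pixel shift for the pine strip, because the arm partly covered both. I set that aside because the scene view showed both in place and the strip's visible end had not moved.

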